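Fit the block insert in the dry-block heater

TASK

Get the dry-block heater ready: lift the loose cover off it by its handle and lay it right way up on the black rubber mat. Then take the one metal insert whose outline matches the heater's oblong recess, lower it in without dropping it, and press it firmly down against the stiff contact plate until its top face is flush with the metal deck around it. Leave the other two inserts, the beaker, the jar and the spatula where they are, and let go of everything.

Things in the scene. Friction and masses are not known exactly. Their poses are not given: they have to be found in the camera images.
- heater: White bench-top dry-block heater, fixed, standing left or right on the bench: case 182 x 136 x 62 mm (x -116 to +66, y +-68 mm), sloping grey panel with display on its -x side. On the case a raised metal deck 84 (x) x 68 (y) mm, its top 72 mm above the bench, with the recess in its middle. Origin: on the bench, under the centre of the recess; z up.
- recess (a point): Centre of the recess mouth, level with the deck top; axes as the heater's. Recess 59 (x) x 43 (y) mm, plus a 3 mm chamfer round the mouth. A copper contact plate in it, 20 mm below the deck, is held by friction: about 10 N pushes it down 6 mm, to its stop, and it stays there. The insert's weight does not move it: an insert merely put in stands 6 mm proud.
- cover: Loose grey cover, at first over the heater's deck, hiding the recess. 96 (x) x 80 (y) x 15 mm, hollow below: its 3 mm skirt hangs 10 mm round the deck with 3 mm clearance. In the middle of its top a black upright handle 44 (x) x 14 (y) mm, from 15 to 45 mm above the origin. About 0.12 kg. Origin: centre of its lower edge; z up.
- mat: Black rubber mat, fixed, 150 x 150 mm, 3 mm thick, lying on the other side of the bench from the heater. Origin: centre of its underside; z up.
- insert: The aluminium insert that fits: oblong block 56 (x) x 40 (y) x 26 mm, on its flat top a grip rib 44 (x) x 12 (y) mm, from 26 to 56 mm above the origin, and three dark wells on either side of it. About 0.17 kg. Stands on the bench in a row with two others, in any place. Fits either way round. Origin: centre of its underside; z up. Flush: origin 26 mm below recess.
- round_insert: Aluminium insert with a round block 52 mm across, 26 mm high, and the same rib (44 x 12 x 30 mm, along x) on top; does not belong in this heater. To be left alone. Origin: centre of its underside.
- long_insert: Aluminium insert with a long narrow block 80 (x) x 28 (y) mm, 26 mm high, and the same rib on top; does not fit this heater. To be left alone. Origin: centre of its underside.
- beaker: Bystander: glass beaker, 68 mm across, 85 mm high, at the back. Origin: centre of its underside.
- jar: Bystander: white jar, 60 mm across, 75 mm high, at the back. Origin: centre of its underside.
- spatula: Bystander: spatula, 170 mm long, lying across the bench at the left, behind the heater or mat, its length along its own x. Origin: underside, between handle and blade.
Mind the look-alikes: they are no part of the job. What is shaped like the insert but red or yellow is not meant.

How it is judged:
By the outcome, as a careful person would: the job done as asked, in the order asked, and still so for the second after the job is handed in, with the robot touching nothing.
It also fails if it takes over 64 s, if anything falls off the work surface, if the arm or the gripper's body presses on something with over 40 N, if the wrist force passes 120 N, or if a joint passes its speed limit or range.

ROBOT

A 6-joint arm with a two-finger parallel gripper is mounted at the origin on the work surface. World frame = base frame: x ahead of the robot, y to its left, z up, the work surface at z = 0. Lengths are in mm, angles in rad, forces in N, time in s.
With the tool pointing down it reaches from about 275 to 1000 mm from the base axis. Payload 8.4 kg.
Tool frame: the origin (TCP) lies between the finger pads; the fingertips stand 17 mm ahead of it and the grasp point (between the pads) lies 2 mm behind it; z points along the fingers, y is the line along which they close (so a half turn about z gives the same grasp; the last joint's range is limited). The gripper opens to 85 mm and grips with 20 to 120 N. Pads are 22 mm wide; open, the fingers measure 114 mm over their backs; the gripper's body (76 mm by 85 mm) begins 54 mm behind the grasp point. The pads swing forward as they close: fully open they stand 13 mm farther back than shut.
Start: joints at [-1.153, 0.353, 1.633, -0, 1.155, -0.002], TCP at [254.735, -570.735, 248.281] pointing down, gripper open.
Joint ranges: [-2.63, 2.63], [-0.92, 2.1], [0.06, 2.66], [-1.3, 4.44], [0, 2.69], [-3.02, 3.02]. Speed limits (rad/s): [2.22, 2.22, 2.79, 3.14, 3.14, 3.14].

INTERFACE

Orientations are given as [roll, pitch, yaw] about the fixed x, y, z axes, in that order (R = Rz(yaw) Ry(pitch) Rx(roll)).
In Python, from rig import sense, grab_frame, sign_off gives the robot as it stands. The module is installed in compiled form; this text tells all that it offers.
- The arm moves only by the tool send_rows, never from a script. Its argument "moves" is a list that holds one entry, the list of rows, each a list of 7 numbers: the shift along the world's x, y, z in m, then the turn, a rotation vector about the world's x, y, z in rad, then the opening, from -1 (shut) to 1 (fully open). In form: [[[dx, dy, dz, rx, ry, rz, jaw], ...]]. A call has 1 to 10 rows; each row shifts and turns the commanded pose from where the row before left it; what a row does not reach is not made up. A row lasts 1/10 s, in which the tool goes at most 50 mm and 8.59 degrees, less where a joint would pass 70% of its speed; a pose out of reach is approached as far as the arm can. A call with a gripper value outside its range is refused whole. The fingers move at their own pace and stop on an object; "grip_force" is the grip in N (left out, the last holds). Time passes only in rows, so rows that do not move let the fingers close. It gives the time, the measured TCP pose, the force, the opening and the grip force at its end, in the units of the state.
- sense(): the state, without advancing time (a new reading comes with each control period).
- grab_frame(name): name is "scene" or "top" or "wrist"; returns a dict with "img" (400x640x3 uint8, red, green, blue), "mtx" (3x3 intrinsics, pixels), "rvec" (rotation vector, rad) and "tvec" (3), from world to camera coordinates, as OpenCV has them; the wrist camera has in their place "T_tool_cam" (4x4, takes a point from camera to tool coordinates, whose origin is the TCP and whose axes are the flange's). Camera axes: x right, y down, z forward; pixel columns grow to the right and rows downward; lengths in mm; the calibration is good to about 2 mm. A picture is of the moment at which its call begins: read the wrist's pose just before it. There is no depth.
- sign_off(): hands the job in; it is judged then, once.
The state is a dict: "clock": time; "qpos": joint angles; "qvel": joint speeds; "joint_efforts": joint torques, N m; "eef_pos": TCP position; "tcp_rot": TCP orientation; "contact_force": force on the tool from outside, world axes, zero at the start; "wrist_torque": the same for the moment, N m; "opening": opening from 0.0 (shut) to 1.0 (fully open); "grasp_force": force on a finger pad.
Only numpy, scipy, OpenCV 4.12 (cv2) and the standard library are available. Lean on these libraries where they do the work, as an engineer would, in place of code of your own. Each camera call takes 0.05 s, during which the arm holds its last target. There are 200 camera calls.

## Working session

There is one attempt and no reset: what is moved stays moved. The work goes in short steps, Python scripts to look and compute and a tool call to move; the robot and the scene stay as the last step left them, time stands still between calls to the robot, and variables do not carry over. Pictures are saved under pics/ and viewed, at most 10 in all, crops included, and the job is handed in when it is done.

Besides the shell and the picture viewer there is one more tool, called after "Emit:" as a command line: name --argument value ..., lists and objects as JSON in quotes. send_rows: Moves the arm, as the interface text tells. Its arguments: {"type":"object","properties":{"moves":{"type":"array"},"grip_force":{"type":"number"}},"required":["moves"]}

```bash
mkdir -p pics; cat > h.py <<'E'
import numpy as np, cv2
from rig import sense, grab_frame, sign_off
def rays(f,px):
    R=cv2.Rodrigues(np.array(f["rvec"],float))[0]; t=np.array(f["tvec"],float).ravel()
    return -R.T@t, np.linalg.inv(np.array(f["mtx"])), R
def toplane(f,px,z):
    C,Ki,R=rays(f,px)
    p=np.c_[np.atleast_2d(px).astype(float),np.ones(len(np.atleast_2d(px)))]
    d=(R.T@Ki@p.T).T
    return C+d*((z-C[2])/d[:,2])[:,None]
def proj(f,P):
    return cv2.projectPoints(np.atleast_2d(P).astype(float),np.array(f["rvec"],float),np.array(f["tvec"],float),np.array(f["mtx"],float),None)[0][:,0]
def save(n,img): cv2.imwrite("pics/"+n,img[:,:,::-1])
E
python3 - <<'E'
from h import *
s=sense(); print(s)
import pickle
F={n:grab_frame(n) for n in("scene","top")}
pickle.dump(F,open("f0.pkl","wb"))
for n in F: save(n+"0.png",F[n]["img"]); print(n,rays(F[n],0)[0],F[n]["mtx"])
E
```

```text
{'clock': 0.0, 'qpos': array([-1.15340835e+00,  3.53686084e-01,  1.63415100e+00,  2.54639543e-06,
        1.15524978e+00, -2.39499029e-03]), 'qvel': array([ 0.0002106 ,  0.00021565, -0.00168537,  0.00049275,  0.0006346 ,
        0.00191381]), 'joint_efforts': array([ 3.70398709e-06, -6.05255413e+01, -3.42065406e+01,  5.16803811e-05,
        9.25630156e-03, -5.23994331e-06]), 'eef_pos': array([ 254.53527038, -570.29522074,  247.53078219]), 'tcp_rot': array([-3.14009845e+00, -5.90675722e-06,  4.19781937e-01]), 'contact_force': array([ 0.98482842, -0.78961199,  0.34023678]), 'wrist_torque': array([-0.03773965,  0.00303606,  0.03914445]), 'grasp_force': 0.0, 'opening': 0.9961967034142789}
scene [1070.40830263  280.5586785   695.05972137] [[439.85291824   0.         322.92583068]
 [  0.         439.85291824 203.74088438]
 [  0.           0.           1.        ]]
top [ 342.12888796    4.72180591 1131.68725669] [[483.48284949   0.         314.49311598]
 [  0.         483.48284949 204.15694149]
 [  0.           0.           1.        ]]
```

View pics/top0.png

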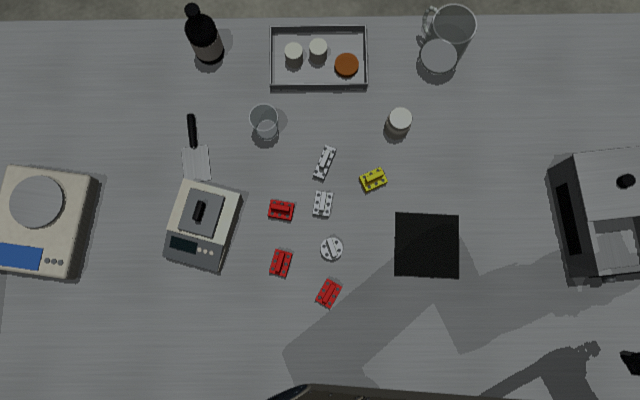

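View pics/scene0.png

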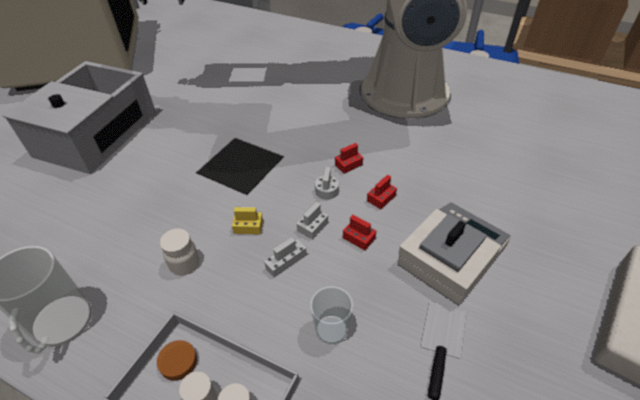

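The top view shows the heater at about (203,225), with the cover's handle at (199,211), and the mat at (427,245). The insert candidates are long grey (324,162), oblong grey (322,204), round grey (331,249), yellow (373,180), and red (281,210), (281,263), (329,293). The grey one at (322,204) fits: it is bare metal with a short oblong block and wells on both sides. I'll confirm it in a crop and measure.

```bash
cat >> h.py <<'E'
def quad(f,mask,z):
    """largest contour -> world min-area rect on plane z: centre, sizes, angle(deg) of long side"""
    c=max(cv2.findContours(mask.astype(np.uint8),cv2.RETR_EXTERNAL,cv2.CHAIN_APPROX_NONE)[0],key=cv2.contourArea)
    w=toplane(f,c[:,0],z)[:,:2].astype(np.float32)
    (cx,cy),(a,b),g=cv2.minAreaRect(w)
    if a<b: a,b,g=b,a,g+90
    return np.round([cx,cy,a,b,(g+90)%180-90],1), c
def win(m,x0,y0,x1,y1):
    o=np.zeros_like(m); o[y0:y1,x0:x1]=m[y0:y1,x0:x1]; return o
E
python3 - <<'E'
from h import *
import pickle
F=pickle.load(open("f0.pkl","rb")); f=F["top"]; im=f["img"].astype(int)
g=im.mean(2); 
print("mat",quad(f,win(g<45,380,195,475,290),3)[0])
print("handle",quad(f,win(g<60,185,192,215,232),107)[0])
print("cover px",im[200,185:222:6].tolist(), im[225,175:222:6].tolist(), "bench",im[240,260],"ins",im[204,310:336:3].tolist())
cv2.imwrite("pics/crop0.png",np.hstack([cv2.resize(f["img"][150:280,155:250],None,fx=4,fy=4,interpolation=cv2.INTER_CUBIC),cv2.resize(f["img"][140:270,295:395],None,fx=4,fy=4,interpolation=cv2.INTER_CUBIC)])[:,:,::-1])
E
```

```text
mat [ 461.8 -247.4  148.7  148.4   86.3]
handle [527.  261.6  49.4  21.2 -14.5]
cover px [[151, 151, 140], [90, 95, 98], [82, 84, 86], [82, 85, 87], [94, 98, 100], [94, 98, 100], [98, 100, 103]] [[152, 151, 140], [91, 94, 96], [94, 96, 98], [96, 99, 100], [96, 100, 101], [94, 97, 99], [95, 100, 100], [107, 110, 101]] bench [112 115 115] ins [[111, 114, 114], [107, 110, 109], [139, 142, 146], [119, 122, 124], [152, 155, 158], [129, 134, 132], [53, 56, 59], [87, 90, 90], [115, 117, 117]]
```

View pics/crop0.png

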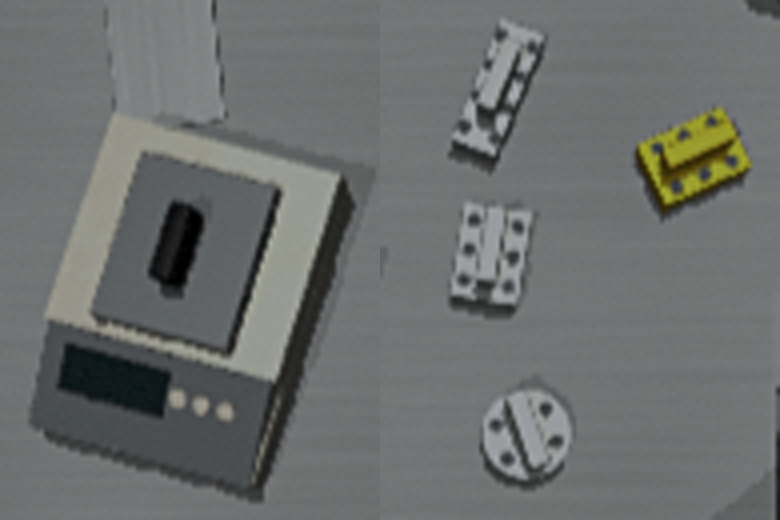

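Confirmed: the grey oblong block (crop (490,255), with three wells on each side of the rib) sits between the long and the round inserts. The yellow one is a look-alike. Next I compute the poses from the corners.

```bash
python3 - <<'E'
from h import *
import pickle
f=pickle.load(open("f0.pkl","rb"))["top"]
def rep(n,c,ox,oy,x0,z):
    p=(np.array(c,float)-[x0,0])/4+[ox,oy]-.4
    w=toplane(f,p,z)[:,:2]; m=w.mean(0)
    e=np.linalg.norm(w-np.roll(w,-1,0),axis=1); 
    d=[np.degrees(np.arctan2(*(w[i]-w[j])[::-1])) for i,j in((0,3),(1,2))]
    print(n,m.round(1),"sides",e.round(1),"xdir deg",np.round(d,1))
rep("cover",[(142,150),(280,187),(232,355),(92,320)],155,150,0,77)
rep("case",[(117,112),(340,178),(270,383),(47,322)],155,150,0,62)
rep("insert",[(463,203),(533,210),(518,312),(450,300)],295,140,380,26)
rep("rib",[(486,205),(504,207),(496,281),(478,279)],295,140,380,56)
E
```

```text
cover [530.4 263.2] sides [81.1 97.  80.5 98.8] xdir deg [-14.  -14.3]
case [535.8 263.1] sides [134.3 121.6 130.7 125.2] xdir deg [-15.8 -17.5]
insert [557.8  -6.3] sides [41.2 61.1 40.  58.1] xdir deg [-8.  -9.1]
rib [559.6  -6.1] sides [10.3 43.1 10.2 43.1] xdir deg [-6.7 -6.8]
```

Emit:
send_rows --moves '[[[0,0.05,0.01,0,0,0.14,1],[0,0.05,0.01,0,0,0.14,1],[0,0.05,0.01,0,0,0.14,1],[0,0.05,0.01,0,0,0.14,1],[0.02,0.045,0.01,0,0,0.14,1],[0.02,0.045,0.01,0,0,0.14,1],[0.02,0.045,0,0,0,0.14,1],[0.02,0.045,0,0,0,0.14,1],[0.02,0.045,0,0,0,0.14,1],[0.02,0.045,0,0,0,0.14,1]]]'

```text
clock: 1.1
eef_pos: [374.7, -103.1, 307.5]
tcp_rot: [3.141, 0.0, 1.825]
contact_force: [0.2, -0.7, -0.3]
opening: 0.999
grasp_force: 0.0
```

Emit:
send_rows --moves '[[[0.019,0.045,-0.005,0,0,0.13,1],[0.019,0.045,-0.005,0,0,0.13,1],[0.019,0.045,-0.005,0,0,0.13,1],[0.019,0.045,-0.005,0,0,0.13,1],[0.019,0.045,-0.005,0,0,0.13,1],[0.019,0.045,-0.005,0,0,0.13,1],[0.019,0.045,-0.005,0,0,0.13,1],[0.019,0.045,-0.005,0,0,0.14,1],[0,0,0,0,0,0,1],[0,0,0,0,0,0,1]]]'

```text
clock: 2.1
eef_pos: [526.1, 255.7, 266.4]
tcp_rot: [-3.14, -0.001, 2.871]
contact_force: [0.3, -0.7, 0.1]
opening: 0.999
grasp_force: 0.0
```

```bash
cat >> h.py <<'E'
from scipy.spatial.transform import Rotation as Ro
def wristcam():
    s=sense(); w=grab_frame("wrist")
    T=np.eye(4); T[:3,:3]=Ro.from_euler("xyz",s["tcp_rot"]).as_matrix(); T[:3,3]=s["eef_pos"]
    M=np.linalg.inv(T@np.array(w["T_tool_cam"]))
    w["rvec"]=cv2.Rodrigues(M[:3,:3])[0]; w["tvec"]=M[:3,3]
    return s,w
E
python3 - <<'E'
from h import *
import pickle
s,w=wristcam(); pickle.dump(w,open("w1.pkl","wb")); save("w1.png",w["img"])
print(s["eef_pos"],s["tcp_rot"],rays(w,0)[0],proj(w,[[530,262,107],[530,262,77]]))
E
```

```text
[526.13290925 255.66318949 266.36783338] [-3.14017871e+00 -1.38798315e-03  2.87097141e+00] [444.11753618 278.96646626 391.80388885] [[323.15985181 188.0909041 ]
 [322.63340031 180.5846058 ]]
```

View pics/w1.png

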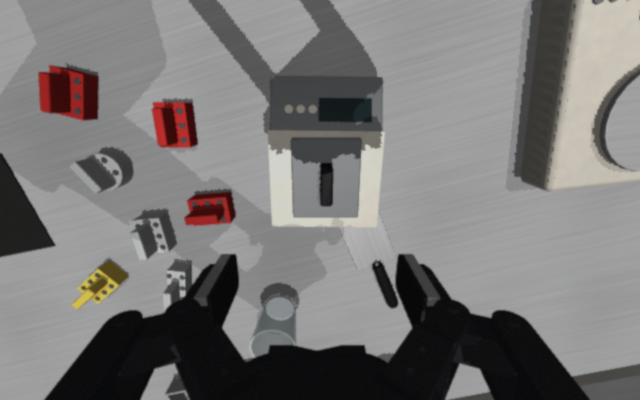

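The wrist picture shows the cover with corners at about (291,138), (361,138), (360,216) and (293,216). Its handle is at (326,185), close to the predicted (323,188).

```bash
python3 - <<'E'
from h import *
import pickle
w=pickle.load(open("w1.pkl","rb")); g=w["img"].astype(int).mean(2)
q,c=quad(w,win(g<45,305,155,345,212),107); print("handle@107",q,c[:,0].min(0),c[:,0].max(0))
top=win(g<45,305,155,345,212)
for z in(92,): print(quad(w,top,z)[0])
print("rows",[(y,np.where(top[y])[0][[0,-1]].tolist()) for y in range(160,212,5) if top[y].any()])
P=toplane(w,[(291,138),(361,138),(360,216),(293,216)],77)[:,:2];print(P.round(1),P.mean(0))
P=toplane(w,[(271,131),(383,131),(379,226),(271,226)],62)[:,:2];print("case",P.round(1),P.mean(0))
E
```

```text
handle@107 [526.3 265.8  45.5  12.4 -16.1] [320 163] [332 204]
[530.7 265.1  47.9  13.1 -16.1]
rows [(165, [321, 331]), (170, [321, 332]), (175, [321, 331]), (180, [321, 331]), (185, [321, 331]), (190, [320, 331]), (195, [321, 331]), (200, [321, 331])]
[[473.2 240.8]
 [493.9 316. ]
 [585.6 294.5]
 [563.7 215.3]] [529.0951284  266.62978715]
case [[460.7 219. ]
 [495.3 344. ]
 [612.6 315.9]
 [575.3 180.6]] [535.98173856 264.87300069]
```

Emit:
send_rows --moves '[[[0.003,0.0085,-0.03,0,0,0,1],[0,0,-0.04,0,0,0,1],[0,0,-0.04,0,0,0,1],[0,0,-0.03,0,0,0,1],[0,0,-0.015,0,0,0,1],[0,0,-0.012,0,0,0,1],[0,0,0,0,0,0,1],[0,0,0,0,0,0,1]]]'

```text
clock: 2.95
eef_pos: [530.3, 263.5, 101.6]
tcp_rot: [3.141, 0.001, 2.869]
contact_force: [-0.6, 0.2, 0.1]
opening: 0.998
grasp_force: 0.0
```

Emit:
send_rows --moves '[[[0,0,0,0,0,0,-1],[0,0,0,0,0,0,-1],[0,0,0,0,0,0,-1],[0,0,0,0,0,0,-1],[0,0,0,0,0,0,-1],[0,0,0,0,0,0,-1],[0,0,0,0,0,0,-1],[0,0,0,0,0,0,-1],[0,0,0,0,0,0,-1],[0,0,0,0,0,0,-1]]]' --grip_force 40

```text
clock: 3.95
eef_pos: [529.8, 263.6, 100.7]
tcp_rot: [3.141, 0.0, 2.87]
contact_force: [-0.5, 0.6, 5.5]
opening: 0.153
grasp_force: 39.9
```

Emit:
send_rows --moves '[[[0,0,0.006,0,0,0,-1],[0,0,0.01,0,0,0,-1],[0,0,0.02,0,0,0,-1],[0,0,0.03,0,0,0,-1],[0,0,0.035,0,0,0,-1],[0,0,0.02,0,0,0,-1],[0,0,0,0,0,0,-1]]]'

```text
clock: 4.65
eef_pos: [531.1, 264.2, 225.1]
tcp_rot: [3.138, 0.004, 2.87]
contact_force: [0.8, 0.2, -1.2]
opening: 0.155
grasp_force: 39.1
```

```bash
python3 - <<'E'
from h import *
import pickle
s,w=wristcam(); pickle.dump(w,open("w2.pkl","wb")); print(s["eef_pos"],s["contact_force"],s["opening"]); F=grab_frame("scene"); save("w2.png",w["img"])
cv2.imwrite("pics/c2.png",np.hstack([cv2.resize(w["img"],(400,250)),cv2.resize(F["img"][120:320,340:640],(400,267))[:250]])[:,:,::-1])
E
```

```text
[531.10938523 264.1729121  225.11653321] [ 0.82446968  0.20413912 -1.17769889] 0.1545101944660251
```

View pics/c2.png

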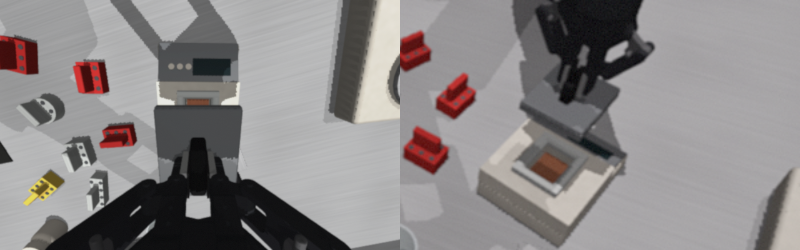

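The cover is in the gripper, level, and the copper plate shows in the recess. Next, carry it to the mat.

Emit:
send_rows --moves '[[[0,-0.02,0,0,0,0.016,-1],[-0.004,-0.035,0,0,0,0.016,-1],[-0.006,-0.045,0,0,0,0.016,-1],[-0.006,-0.045,0,0,0,0.016,-1],[-0.006,-0.045,0,0,0,0.016,-1],[-0.006,-0.045,0,0,0,0.016,-1],[-0.006,-0.045,0,0,0,0.016,-1],[-0.006,-0.045,0,0,0,0.016,-1],[-0.006,-0.045,0,0,0,0.016,-1],[-0.006,-0.045,0,0,0,0.016,-1]]]'

```text
clock: 5.75
eef_pos: [475.9, -153.0, 219.8]
tcp_rot: [3.141, -0.003, 3.031]
contact_force: [0.7, 0.9, -1.3]
opening: 0.155
grasp_force: 39.2
```

Emit:
send_rows --moves '[[[-0.006,-0.04,0,0,0,0.016,-1],[-0.006,-0.035,-0.01,0,0,0.016,-1],[-0.005,-0.02,-0.03,0,0,0,-1],[0,0,-0.04,0,0,0,-1],[0,0,-0.04,0,0,0,-1],[0,0,-0.03,0,0,0,-1],[0,0,-0.013,0,0,0,-1],[0,0,-0.005,0,0,0,-1],[0,0,0,0,0,0,-1],[0,0,0,0,0,0,-1]]]'

```text
clock: 6.75
eef_pos: [461.3, -246.9, 54.5]
tcp_rot: [-3.141, 0.002, 3.062]
contact_force: [0.5, 0.4, -0.7]
opening: 0.153
grasp_force: 39.2
```

Perfectly over the mat centre, so lower the last 13 mm gently.

Emit:
send_rows --moves '[[[0,0,-0.006,0,0,0,-1],[0,0,-0.003,0,0,0,-1],[0,0,-0.002,0,0,0,-1],[0,0,0,0,0,0,-1],[0,0,0,0,0,0,-1]]]'

```text
clock: 7.25
eef_pos: [460.6, -246.6, 42.4]
tcp_rot: [-3.142, 0.0, 3.062]
contact_force: [0.5, -0.4, -0.7]
opening: 0.155
grasp_force: 39.2
```

Emit:
send_rows --moves '[[[0,0,-0.001,0,0,0,-1],[0,0,-0.001,0,0,0,-1],[0,0,0,0,0,0,-1],[0,0,0,0,0,0,-1]]]'

```text
clock: 7.65
eef_pos: [460.7, -246.7, 41.7]
tcp_rot: [-3.141, 0.0, 3.062]
contact_force: [-5.1, 2.4, 17.2]
opening: 0.157
grasp_force: 41.9
```

Emit:
send_rows --moves '[[[0,0,0,0,0,0,1],[0,0,0,0,0,0,1],[0,0,0,0,0,0,1],[0,0,0,0,0,0,1],[0,0,0,0,0,0,1],[0,0,0.02,0,0,0,1],[0,0,0.03,0,0,0,1],[0,0,0.04,0,0,0,1],[0,0,0.04,0,0,0,1],[0,0.02,0.03,0,0,0,1]]]'

```text
clock: 8.65
eef_pos: [461.3, -228.0, 202.9]
tcp_rot: [-3.14, 0.003, 3.06]
contact_force: [0.5, 0.0, 0.1]
opening: 1.0
grasp_force: 0.0
```

Emit:
send_rows --moves '[[[0.016,0.035,0,0,0,-0.006,1],[0.016,0.035,0,0,0,-0.006,1],[0.016,0.035,0,0,0,-0.006,1],[0.016,0.035,0,0,0,-0.006,1],[0.016,0.035,0,0,0,-0.006,1],[0.016,0.035,0,0,0,-0.006,1],[0,0.01,0,0,0,-0.004,1],[0,0,0,0,0,0,1],[0,0,0,0,0,0,1],[0,0,0,0,0,0,1]]]'

```text
clock: 9.65
eef_pos: [556.0, -7.8, 200.3]
tcp_rot: [-3.141, -0.0, 3.021]
contact_force: [-0.4, -0.5, -0.9]
opening: 1.001
grasp_force: 0.0
```

```bash
python3 - <<'E'
from h import *
import pickle
s,w=wristcam(); t=grab_frame("top"); pickle.dump((w,t),open("w3.pkl","wb")); print(s["eef_pos"],s["tcp_rot"],proj(w,[558,-6,56]))
a=w["img"][60:360,60:580]; b=cv2.resize(t["img"][180:300,360:480],(280,280))
b=np.vstack([b,np.zeros((20,280,3),np.uint8)])
save("c3.png",np.hstack([a,b]))
E
```

```text
[555.98840455  -7.75797799 200.33698896] [-3.14124124e+00 -4.15827863e-04  3.02078551e+00] [[318.19606889 191.99449037]]
```

View pics/c3.png

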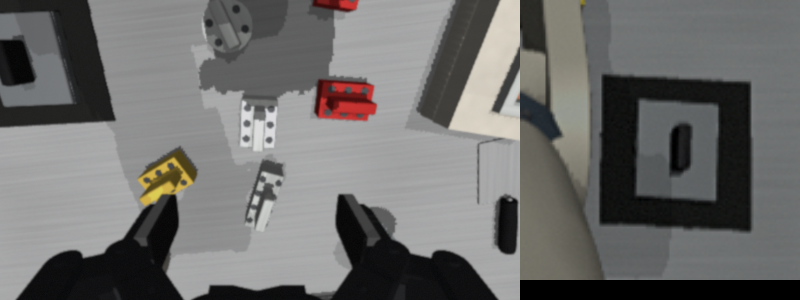

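The cover lies upright and centred on the mat. The oblong insert is at crop (258,123), so about (318,190) in the full frame, where it was predicted. Next, measure its block and rib precisely.

```bash
python3 - <<'E'
from h import *
import pickle
w,t=pickle.load(open("w3.pkl","rb")); g=cv2.cvtColor(w["img"],cv2.COLOR_RGB2GRAY)
b=win(g>205,290,150,350,222); b=cv2.morphologyEx(b.astype(np.uint8),cv2.MORPH_CLOSE,np.ones((9,9)))
print("block outline",quad(w,b,26)[0],b.sum())
crop=cv2.resize(g[148:222,288:350],None,fx=6,fy=6,interpolation=cv2.INTER_CUBIC)
cv2.imwrite("pics/c4.png",crop)
for y in (175,195,203,208): print(y,g[y,296:342].tolist())
E
```

```text
block outline [561.9  -6.5  55.6  37.6 -10. ] 1093
175 [166, 164, 154, 147, 158, 196, 216, 220, 220, 220, 220, 220, 220, 219, 214, 208, 194, 151, 114, 109, 110, 111, 110, 109, 109, 111, 113, 113, 109, 135, 194, 217, 220, 220, 220, 220, 220, 220, 220, 215, 194, 174, 165, 165, 165, 165]
195 [166, 163, 151, 147, 166, 202, 215, 211, 190, 154, 144, 174, 198, 201, 201, 189, 160, 176, 208, 219, 219, 220, 220, 219, 219, 219, 210, 189, 188, 209, 218, 218, 216, 216, 217, 218, 219, 220, 211, 177, 165, 165, 167, 167, 167, 167]
203 [163, 160, 149, 158, 191, 214, 219, 220, 217, 214, 212, 211, 207, 202, 200, 191, 171, 188, 212, 220, 219, 218, 215, 215, 216, 212, 191, 175, 202, 215, 211, 195, 175, 165, 179, 203, 216, 212, 184, 170, 167, 167, 168, 168, 169, 169]
208 [164, 164, 164, 164, 164, 163, 163, 164, 164, 164, 165, 162, 155, 157, 158, 156, 167, 197, 216, 219, 217, 214, 211, 210, 212, 209, 186, 162, 166, 173, 175, 174, 171, 166, 167, 170, 171, 171, 167, 166, 165, 165, 166, 166, 167, 168]
```

View pics/c4.png

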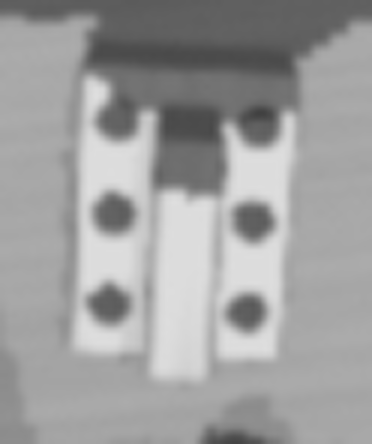

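```bash
python3 - <<'E'
from h import *
import pickle
w,t=pickle.load(open("w3.pkl","rb"))
def rep(n,c,z):
    p=toplane(w,np.array(c,float)/6+[287.6,147.6],z)[:,:2]; print(n,p.mean(0).round(1),p.round(1).tolist())
    h=len(p)//2
    return p
p=rep("block",[(92,68),(300,72),(278,358),(73,352)],26)
print(np.linalg.norm(p-np.roll(p,-1,0),axis=1),[np.degrees(np.arctan2(*(p[i]-p[j])[::-1])) for i,j in((3,0),(2,1))])
p=rep("rib",[(158,140),(222,143),(207,380),(150,378)],56)
print(np.linalg.norm(p-np.roll(p,-1,0),axis=1),[np.degrees(np.arctan2(*(p[i]-p[j])[::-1])) for i,j in((3,0),(2,1))])
p=rep("wells",[(118,120),(114,213),(110,303),(260,125),(253,220),(247,312)],26)
print([np.degrees(np.arctan2(*(p[i]-p[j])[::-1])) for i,j in((2,0),(5,3))])
E
```

```text
block [558.   -5.5] [[528.2, -19.0], [533.4, 18.3], [588.2, 8.8], [582.3, -30.1]]
[37.71899127 55.62091281 39.41703408 55.2362176 ] [np.float64(-11.583751075357345), np.float64(-9.810377920709833)]
rib [557.4  -5.8] [[535.7, -7.6], [537.5, 2.8], [579.1, -4.4], [577.5, -14.2]]
[10.60554223 42.2708268   9.91527411 42.37559357] [np.float64(-8.93162641853103), np.float64(-9.866302905173283)]
wells [558.   -5.8] [[538.2, -15.6], [555.7, -18.7], [573.2, -21.7], [542.3, 10.1], [560.1, 7.0], [578.1, 3.9]]
[np.float64(-9.956067995552393), np.float64(-9.800126807565617)]
```

Emit:
send_rows --moves '[[[0.002,0.002,-0.02,0,0,-0.05,1],[0,0,-0.04,0,0,0,1],[0,0,-0.04,0,0,0,1],[0,0,-0.03,0,0,0,1],[0,0,-0.015,0,0,0,1],[0,0,-0.007,0,0,0,1],[0,0,0,0,0,0,1],[0,0,0,0,0,0,1]]]'

```text
clock: 10.55
eef_pos: [559.5, -4.7, 49.6]
tcp_rot: [3.141, 0.002, 2.972]
contact_force: [0.8, 0.2, 0.6]
opening: 1.001
grasp_force: 0.0
```

Emit:
send_rows --moves '[[[0,0,0,0,0,0,-1],[0,0,0,0,0,0,-1],[0,0,0,0,0,0,-1],[0,0,0,0,0,0,-1],[0,0,0,0,0,0,-1],[0,0,0,0,0,0,-1],[0,0,0,0,0,0,-1],[0,0,0,0,0,0,-1],[0,0,0,0,0,0,-1],[0,0,0,0,0,0,-1]]]' --grip_force 80

```text
clock: 11.55
eef_pos: [558.4, -4.5, 48.4]
tcp_rot: [-3.142, -0.0, 2.972]
contact_force: [-0.8, -0.1, 0.1]
opening: 0.126
grasp_force: 79.3
```

Emit:
send_rows --moves '[[[0,0,0.01,0,0,0,-1],[0,0,0.03,0,0,0,-1],[0,0,0.04,0,0,0,-1],[0,0,0.04,0,0,0,-1],[0,0.02,0.04,0,0,-0.015,-1],[0.01,0.04,0.01,0,0,-0.015,-1],[0.01,0.045,0,0,0,-0.015,-1],[0.01,0.045,0,0,0,-0.015,-1],[0.01,0.045,0,0,0,-0.015,-1],[0.01,0.035,0,0,0,-0.015,-1]]]'

```text
clock: 12.55
eef_pos: [608.4, 228.1, 219.1]
tcp_rot: [3.141, 0.0, 2.882]
contact_force: [0.4, -0.2, -1.5]
opening: 0.123
grasp_force: 79.0
```

Emit:
send_rows --moves '[[[0.005,0.015,0,0,0,-0.015,-1],[0,0,0,0,0,0,-1],[0,0,0,0,0,0,-1],[0,0,0,0,0,0,-1],[0,0,0,0,0,0,-1]]]'

```text
clock: 13.05
eef_pos: [613.4, 239.3, 218.6]
tcp_rot: [-3.141, -0.0, 2.866]
contact_force: [-0.0, -1.1, -1.3]
opening: 0.121
grasp_force: 79.0
```

```bash
python3 - <<'E'
from h import *
import pickle
s,w=wristcam(); t=grab_frame("top"); pickle.dump((s,w,t),open("w5.pkl","wb")); print(s["eef_pos"],s["tcp_rot"],s["contact_force"],s["opening"],rays(w,0)[0],proj(w,[530,264,72]))
p=proj(w,[530,264,72])[0].astype(int); x0=max(p[0]-90,0);y0=max(p[1]-80,0); print(x0,y0)
save("c5.png",np.vstack([cv2.resize(w["img"][y0:y0+140,x0:x0+200],(800,560),interpolation=cv2.INTER_CUBIC)]))
E
```

```text
[613.35549973 239.28185473 218.57337038] [-3.14132161e+00 -1.26366438e-04  2.86582922e+00] [-0.03229889 -1.11610648 -1.3221499 ] 0.12065165246246952 [531.26681874 262.90920477 343.90260959] [[317.53371787  99.61416135]]
227 19
```

View pics/c5.png

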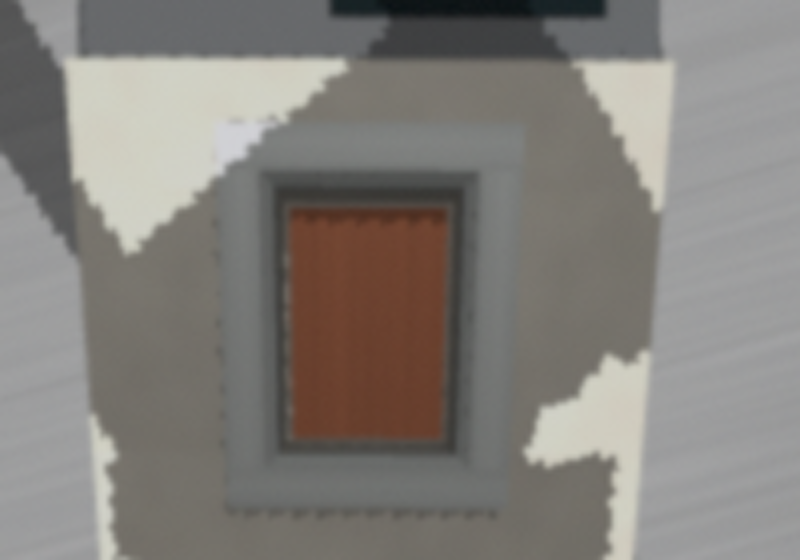

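The recess is clearly visible: the deck corners are at crop (217,122), (527,122), (499,507) and (228,503), with the copper plate at (288–450, 207–441).

```bash
python3 - <<'E'
from h import *
import pickle
s,w,t=pickle.load(open("w5.pkl","rb"))
def rep(n,c,z):
    p=toplane(w,np.array(c,float)/4+[226.6,18.6],z)[:,:2]
    print(n,p.mean(0).round(1),np.linalg.norm(p-np.roll(p,-1,0),axis=1).round(1),[np.degrees(np.arctan2(*(p[i]-p[j])[::-1])).round(1) for i,j in((3,0),(2,1))],[np.degrees(np.arctan2(*(p[i]-p[j])[::-1])).round(1)-90 for i,j in((1,0),(2,3))])
rep("deck",[(217,122),(527,122),(499,507),(228,503)],72)
rep("chamfer",[(261,170),(480,170),(465,462),(268,462)],72)
rep("copper",[(288,207),(450,207),(443,441),(290,441)],52)
# copper by colour
im=w["img"].astype(int); m=(im[:,:,0]-im[:,:,2]>35)&(np.arange(400)[:,None]<140)&(abs(np.arange(640)[None]-318)<40)
q=quad(w,m,52)[0]; print("copper mask",q)
# where the held rib is in hand: top view check
print(s["qpos"])
E
```

```text
deck [530.2 264.9] [67.6 83.4 65.7 82.4] [np.float64(-16.3), np.float64(-17.6)] [np.float64(-15.700000000000003), np.float64(-16.599999999999994)]
chamfer [529.8 265.2] [48.4 63.2 47.2 63.2] [np.float64(-15.9), np.float64(-17.0)] [np.float64(-15.700000000000003), np.float64(-15.700000000000003)]
copper [531.  264.8] [38.8 54.6 39.1 54.6] [np.float64(-16.4), np.float64(-16.1)] [np.float64(-15.700000000000003), np.float64(-15.700000000000003)]
copper mask [530.9 264.8  53.2  37.9 -15.7]
[ 3.69750837e-01  4.31493545e-01  1.58472507e+00 -1.55650458e-04
  1.12563805e+00 -9.25215036e-01]
```

Emit:
send_rows --moves '[[[-0.02,0.006,0,0,0,0,-1],[-0.03,0.01,0,0,0,-0.007,-1],[-0.025,0.008,0,0,0,0,-1],[-0.008,0.002,-0.015,0,0,0,-1],[0,0,-0.03,0,0,0,-1],[0,0,-0.025,0,0,0,-1],[0,0,-0.013,0,0,0,-1],[0,0,-0.005,0,0,0,-1],[0,0,0,0,0,0,-1],[0,0,0,0,0,0,-1]]]'

```text
clock: 14.15
eef_pos: [531.3, 266.7, 131.4]
tcp_rot: [3.141, 0.001, 2.86]
contact_force: [-0.1, -0.3, -0.6]
opening: 0.122
grasp_force: 78.9
```

```bash
python3 - <<'E'
from h import *
import pickle
s,w=wristcam(); t=grab_frame("scene"); pickle.dump((s,w,t),open("w6.pkl","wb")); print(s["eef_pos"],s["tcp_rot"],s["contact_force"])
a=cv2.resize(w["img"][100:340,200:440],(500,500),interpolation=cv2.INTER_CUBIC)
p=proj(t,[530,264,85])[0].astype(int);print(p)
b=cv2.resize(t["img"][p[1]-50:p[1]+50,p[0]-30:p[0]+30],(300,500),interpolation=cv2.INTER_CUBIC)
save("c6.png",np.hstack([a,b]))
E
```

```text
[531.29206962 266.65324441 131.41224197] [3.14056520e+00 1.07124905e-03 2.85953784e+00] [-0.07889863 -0.30426222 -0.56067319]
[453 235]
```

View pics/c6.png

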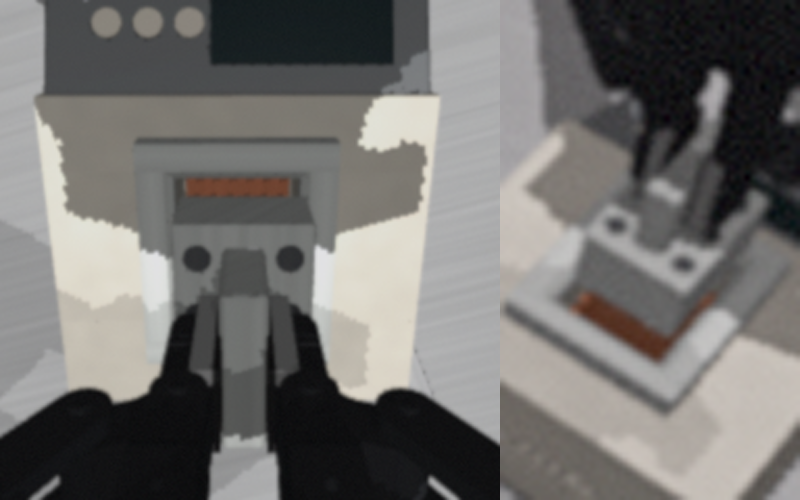

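```bash
python3 - <<'E'
from h import *
import pickle
s,w,t=pickle.load(open("w6.pkl","rb"))
T=Ro.from_euler("xyz",s["tcp_rot"]).as_matrix()
def rep(n,c,z):
    p=toplane(w,np.array(c,float)/(500/240)+[199.8,99.8],z); q=(p-s["eef_pos"])@T
    print(n,p[:,:2].round(1).tolist(),"tool mean",q.mean(0).round(1),"ang",np.degrees(np.arctan2(*(q[1]-q[0])[:2])).round(1), "len",np.linalg.norm(p[1]-p[0]).round(1))
rep("block top edge",[(174,223),(314,223)],109)
rep("wells",[(197,259),(290,259)],109)
rep("deck edge",[(135,141),(338,141)],72)
rep("case edge",[(37,95),(440,95)],62)
rep("mouth edge",[(165,174),(312,174)],72)
E
```

```text
block top edge [[498.5, 256.9], [509.1, 293.5]] tool mean [28.8  0.5 22.4] ang 0.0 len 38.2
wells [[510.5, 259.6], [517.7, 284.5]] tool mean [18.   0.4 22.4] ang 0.0 len 25.9
deck edge [[480.3, 245.2], [498.6, 308.6]] tool mean [43.1 -1.9 59.4] ang 0.0 len 66.0
case edge [[458.1, 216.6], [495.4, 345.8]] tool mean [56.5 -1.3 69.4] ang 0.0 len 134.5
mouth edge [[493.5, 251.0], [507.1, 297.8]] tool mean [32.  -1.3 59.4] ang 0.0 len 48.7
```

Relative to the held block, the recess sits about 2 mm along −tool‑y. I'll correct by (−0.6, −1.9) mm and lower.

Emit:
send_rows --moves '[[[-0.0006,-0.0019,0,0,0,0,-1],[0,0,-0.004,0,0,0,-1],[0,0,-0.004,0,0,0,-1],[0,0,-0.003,0,0,0,-1],[0,0,-0.003,0,0,0,-1],[0,0,-0.003,0,0,0,-1],[0,0,0,0,0,0,-1],[0,0,0,0,0,0,-1]]]' --grip_force 90

```text
clock: 15.05
eef_pos: [529.9, 264.5, 113.3]
tcp_rot: [-3.141, -0.0, 2.86]
contact_force: [-0.2, -0.3, -1.8]
opening: 0.119
grasp_force: 89.7
```

Emit:
send_rows --moves '[[[0,0,-0.003,0,0,0,-1],[0,0,-0.003,0,0,0,-1],[0,0,-0.003,0,0,0,-1],[0,0,-0.002,0,0,0,-1],[0,0,0,0,0,0,-1],[0,0,0,0,0,0,-1]]]'

```text
clock: 15.65
eef_pos: [529.9, 264.5, 102.4]
tcp_rot: [-3.142, -0.0, 2.86]
contact_force: [-0.1, 0.4, -2.5]
opening: 0.12
grasp_force: 89.7
```

Emit:
send_rows --moves '[[[0,0,-0.002,0,0,0,-1],[0,0,-0.001,0,0,0,-1],[0,0,-0.001,0,0,0,-1],[0,0,-0.001,0,0,0,-1],[0,0,0,0,0,0,-1],[0,0,0,0,0,0,-1]]]'

```text
clock: 16.25
eef_pos: [530.2, 264.6, 98.1]
tcp_rot: [3.141, 0.001, 2.86]
contact_force: [-1.3, -1.3, 5.3]
opening: 0.121
grasp_force: 91.3
```

Emit:
send_rows --moves '[[[0,0,-0.001,0,0,0,-1],[0,0,-0.001,0,0,0,-1],[0,0,-0.001,0,0,0,-1],[0,0,0,0,0,0,-1],[0,0,0,0,0,0,-1]]]'

```text
clock: 16.75
eef_pos: [530.2, 264.6, 95.1]
tcp_rot: [3.141, 0.001, 2.86]
contact_force: [-1.4, -0.6, 5.9]
opening: 0.125
grasp_force: 91.3
```

Emit:
send_rows --moves '[[[0,0,-0.001,0,0,0,-1],[0,0,-0.001,0,0,0,-1],[0,0,0,0,0,0,-1],[0,0,0,0,0,0,-1]]]'

```text
clock: 17.15
eef_pos: [530.3, 264.7, 94.2]
tcp_rot: [3.141, 0.001, 2.86]
contact_force: [-4.3, -3.2, 17.0]
opening: 0.123
grasp_force: 93.0
```

The force jumped at z 94.2, against an expected stop of about 94.4. One small extra push, then release.

Emit:
send_rows --moves '[[[0,0,-0.0007,0,0,0,-1],[0,0,0,0,0,0,-1],[0,0,0,0,0,0,-1]]]'

```text
clock: 17.45
eef_pos: [530.3, 264.7, 94.2]
tcp_rot: [3.141, 0.001, 2.86]
contact_force: [-6.9, -2.9, 23.6]
opening: 0.119
grasp_force: 94.0
```

Emit:
send_rows --moves '[[[0,0,0.0017,0,0,0,-1],[0,0,0,0,0,0,1],[0,0,0,0,0,0,1],[0,0,0,0,0,0,1],[0,0,0,0,0,0,1],[0,0,0,0,0,0,1],[0,0,0.02,0,0,0,1],[0.01,0,0.04,0,0,0,1],[0.03,-0.01,0.04,0,0,0,1],[0.03,-0.01,0.02,0,0,0,1]]]'

```text
clock: 18.45
eef_pos: [601.0, 245.3, 216.5]
tcp_rot: [3.139, 0.003, 2.861]
contact_force: [1.8, 0.0, 0.0]
opening: 1.004
grasp_force: 0.0
```

Emit:
send_rows --moves '[[[0.02,-0.006,0,0,0,0,1],[0,0,0,0,0,0,1],[0,0,0,0,0,0,1],[0,0,0,0,0,0,1]]]'

```text
clock: 18.85
eef_pos: [618.1, 238.8, 211.8]
tcp_rot: [-3.141, -0.002, 2.86]
contact_force: [-0.6, -0.1, -0.6]
opening: 1.003
grasp_force: 0.0
```

```bash
python3 - <<'E'
from h import *
import pickle
s,w=wristcam(); t=grab_frame("scene"); u=grab_frame("top"); pickle.dump((s,w,t,u),open("w7.pkl","wb")); print(s["clock"],s["eef_pos"],s["opening"],s["contact_force"])
p=proj(w,[530,264,72])[0].astype(int); y0=max(p[1]-60,0); x0=p[0]-75; print(x0,y0)
a=cv2.resize(w["img"][y0:y0+150,x0:x0+150],(450,450),interpolation=cv2.INTER_CUBIC)
b=cv2.resize(t["img"][180:310,390:510],(350,379),interpolation=cv2.INTER_CUBIC); b=np.vstack([b,np.zeros((71,350,3),np.uint8)])
save("c7.png",np.hstack([a,b]))
E
```

```text
18.85 [618.12176341 238.78461414 211.75424092] 1.0031884713272443 [-0.57042042 -0.10225321 -0.57354101]
241 34
```

View pics/c7.png

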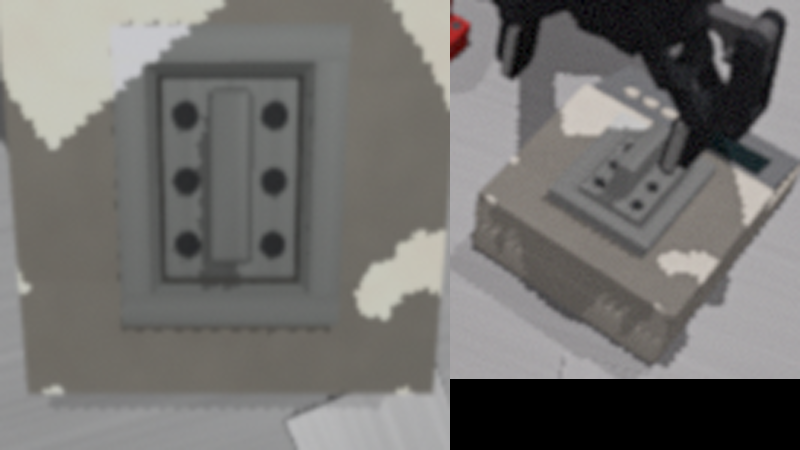

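The insert is seated level with the deck, with no visible step at its outline (crop 160–300 × 75–285). I eased up 1.7 mm before opening, so I'll press once more on the rib with shut fingers to make sure.

Emit:
send_rows --moves '[[[-0.03,0.009,0,0,0,0,-1],[-0.035,0.01,0,0,0,0,-1],[-0.023,0.007,0,0,0,0,-1],[0,0,-0.03,0,0,0,-1],[0,0,-0.03,0,0,0,-1],[0,0,-0.02,0,0,0,-1],[0,0,0,0,0,0,-1],[0,0,0,0,0,0,-1],[0,0,0,0,0,0,-1],[0,0,0,0,0,0,-1]]]' --grip_force 30

```text
clock: 20.0
eef_pos: [532.1, 265.1, 134.0]
tcp_rot: [3.14, 0.002, 2.86]
contact_force: [1.1, 0.6, 0.1]
opening: -0.004
grasp_force: 0.0
```

Emit:
send_rows --moves '[[[0,0,-0.003,0,0,0,-1],[0,0,-0.002,0,0,0,-1],[0,0,0,0,0,0,-1],[0,0,0,0,0,0,-1]]]'

```text
clock: 20.4
eef_pos: [531.3, 264.7, 127.6]
tcp_rot: [-3.141, -0.0, 2.86]
contact_force: [0.8, 0.3, 0.1]
opening: 0.002
grasp_force: 0.0
```

Emit:
send_rows --moves '[[[0,0,-0.003,0,0,0,-1],[0,0,-0.002,0,0,0,-1],[0,0,-0.001,0,0,0,-1],[0,0,0,0,0,0,-1],[0,0,0,0,0,0,-1]]]'

```text
clock: 20.9
eef_pos: [531.3, 264.7, 121.6]
tcp_rot: [-3.142, -0.0, 2.86]
contact_force: [-0.9, 0.6, 0.1]
opening: 0.001
grasp_force: 0.0
```

Emit:
send_rows --moves '[[[0,0,-0.001,0,0,0,-1],[0,0,-0.001,0,0,0,-1],[0,0,0,0,0,0,-1],[0,0,0,0,0,0,-1]]]'

```text
clock: 21.3
eef_pos: [531.3, 264.7, 119.6]
tcp_rot: [-3.142, -0.0, 2.86]
contact_force: [0.4, -1.1, -0.4]
opening: 0.0
grasp_force: 0.0
```

Emit:
send_rows --moves '[[[0,0,-0.001,0,0,0,-1],[0,0,-0.0005,0,0,0,-1],[0,0,0,0,0,0,-1],[0,0,0,0,0,0,-1]]]'

```text
clock: 21.7
eef_pos: [531.6, 264.9, 119.0]
tcp_rot: [3.141, 0.001, 2.86]
contact_force: [-2.4, -1.3, 8.5]
opening: 0.002
grasp_force: 4.2
```

Emit:
send_rows --moves '[[[0,0,-0.0005,0,0,0,-1],[0,0,0,0,0,0,-1],[0,0,0,0,0,0,-1]]]'

```text
clock: 22.0
eef_pos: [531.7, 264.9, 119.0]
tcp_rot: [3.141, 0.001, 2.86]
contact_force: [-4.2, -1.2, 13.8]
opening: 0.001
grasp_force: 6.5
```

Contact came at TCP z 119.0, exactly the flush height (72+30+17), and it is firm. I'll add a little, then retreat clear.

Emit:
send_rows --moves '[[[0,0,-0.0006,0,0,0,-1],[0,0,0,0,0,0,-1],[0,0,0,0,0,0,-1]]]'

```text
clock: 22.3
eef_pos: [531.8, 265.0, 118.9]
tcp_rot: [3.141, 0.001, 2.86]
contact_force: [-5.1, -2.2, 17.9]
opening: 0.002
grasp_force: 9.1
```

Emit:
send_rows --moves '[[[0,0,0.01,0,0,0,-1],[0,0,0.03,0,0,0,-1],[0,0,0.04,0,0,0,1],[0,0,0.04,0,0,0,1],[0,-0.01,0.02,0,0,0,1],[0,-0.03,0,0,0,0,1],[-0.02,-0.03,0,0,0,0,1],[0,0,0,0,0,0,1],[0,0,0,0,0,0,1],[0,0,0,0,0,0,1]]]'

```text
clock: 23.3
eef_pos: [511.9, 195.4, 257.3]
tcp_rot: [3.141, 0.001, 2.86]
contact_force: [0.1, -0.3, -0.5]
opening: 1.003
grasp_force: 0.0
```

```bash
python3 - <<'E'
from h import *
s=sense(); print(s["clock"],s["eef_pos"],s["contact_force"],s["opening"],abs(s["qvel"]).max())
print(sign_off())
E
```

```text
23.3 [511.93894793 195.36460984 257.30957703] [ 0.11414569 -0.28172188 -0.45762238] 1.0027397607739155 0.007305836395959501
the job is handed in; nothing more can be done
None
```

The cover is lying right way up on the mat, the oblong insert is pressed flush into the recess (a second press on its rib met it at flush height), the gripper is clear, and the job was handed in at 23.3 s.

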